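# Set a relay in the quick clamp

### The job

Set the relay in the quick clamp for rewiring, with the fingertips only and picking nothing up: press down the release pad on the sliding jaw and, keeping it pressed, push that jaw back along its toothed bar as far as the end stop. Then push the relay along the bench into the open clamp until it rests against the bar, and push the sliding jaw up against it so that the relay stands upright and square, snug between both jaws. Leave the other things on the bench where they are.

Things in the scene. Friction and masses are not known exactly. Their poses are not given: they have to be found in the camera images.
- clamp: Grey iron quick clamp lying bolted to the bench, fixed. Origin: on the bench, below the bar's front face, in the plane of the fixed jaw's face. x: level, from jaw tips to bar; y: along the bar, fixed jaw to end stop; z up. Bar x 0 to 20, y -32 to 240, z 8 to 26 mm (teeth to 29). Jaws reach from the bar to x -58, z 3 to 37; fixed jaw y -16 to 0. The relay goes between them, in front of the bar.
- jaw (a joint): Sliding jaw, 0 to 0.100 m (end stop): its face is 10 mm + this value from the fixed jaw's face; grows as pushed back (clamp +y). Its carriage on the bar reaches 88 mm behind the face. Towards the fixed jaw it clicks along at about 2 to 4 N; backwards the ratchet holds it (within one 6 mm tooth) unless the release pad is down, then it slides at about 2 N. It stays where left.
- release (a joint): Release pad and ratchet pawl in one piece, pivoted on the sliding jaw: angle in rad, 0 up (engaged), 0.20 fully pressed, clear of the bar's teeth from about 0.11. Springs back when let go; rocks up to about 0.11 as it clicks over teeth. Full press with a fingertip at the middle of the pad takes 3 to 5 N over 5 mm.
- release_pad (a point): Middle of the release pad's top: a ribbed dark steel plate 30 mm wide (clamp x), 46 mm long (clamp y), 48 mm above the bench when up, over the bar just behind the sliding jaw's face. Pressed straight down. 20 mm from this point towards clamp +y stands the upright front of the carriage's hump, 35 mm wide, up to 70 mm high: a finger on the pad can push against it to slide the jaw back.
- jaw_back (a point): Middle of the back of the sliding jaw's arm (side away from the fixed jaw), 16 mm behind its face, 20 mm above the bench, 34 mm in front of the bar: a flat upright face 34 mm high, 58 to 20 mm in front of the bar, with open bench behind it. Good for pushing the jaw towards the fixed jaw.
- relay: Plug-in relay: cream box on a black base, loose on the bench before the jaw tips. Origin: centre of its underside. Base 56 mm (x) by 44 mm (y) by 20 mm high, box above it 42 by 40 mm, up to 60 mm; about 0.18 kg. It may go in with either pair of sides to the jaws.
- terminal_short: Four-way cream terminal strip, 26 x 56 x 23 mm, lying in front of the fixed jaw, origin at the centre of its underside. To be left alone.
- fuse: White ceramic fuse, 49 x 25 x 25 mm, lying near the end-stop end of the clamp, origin below its middle. To be left alone.
- tape_roll: Black tape roll, 64 mm across, 18 mm high, lying behind the bar, origin at the centre of its underside. To be left alone.
- big_nut: Large steel nut, 51 mm across, 21 mm high, behind the bar, origin at the centre of its underside. To be left alone.
- capacitor: Grey can capacitor, 35 mm across, 73 mm high, standing behind the fixed jaw's end of the bar, origin at the centre of its underside. To be left alone.
There are look-alikes about, which are no part of the job. What is shaped like the relay but blue is not meant.

How it is judged (in metres and radians):
On the way, in this order (a step that is already met when the one before it is completed fails the run):
1. the release pad is pressed down (value of joint release above 0.1 rad), for 0.1 s.
2. the sliding jaw is pushed back to the end stop (value of joint jaw above 0.094 m), for 0.1 s.
3. the relay stands in the open clamp, up to the bar (x of relay in the frame of clamp above -0.045 m and y of relay in the frame of clamp between 0.012 and 0.098 m and value of joint jaw above 0.06 m), for 0.1 s.
At the end, for the whole second after the job is handed in: The relay stands upright (within 0.08 rad) and at rest on the bench between the jaws, square to them within 0.09 rad, its centre no more than 42 mm in front of the bar (28 mm is touching), and both jaws are snug on it: no more than about 4 mm of play in all (x of relay in the frame of clamp between -0.042 and 0 m and angle between relay's own z axis and vertical below 0.08 rad and linear speed of relay below 0.01 m/s and ((angle between the x axis of relay and the x axis of clamp, either way round below 0.09 rad and value of joint jaw below 0.0385 m and y of relay in the frame of clamp between 0.017 and 0.0275 m) or (angle between the y axis of relay and the x axis of clamp, either way round below 0.09 rad and value of joint jaw below 0.0505 m and y of relay in the frame of clamp between 0.023 and 0.0335 m))).
It fails at once if the relay is lifted off the bench (height (world z) of relay above 0.012 m).
It fails at once if the relay is tipped over (angle between relay's own z axis and vertical above 0.35 rad).
It fails at once if another thing on the bench is disturbed (over 20 mm) (distance of any of terminal_short, fuse, tape_roll, big_nut, capacitor from where it was at the start of the episode above 0.02 m).
It also fails if it takes over 54 s, if anything falls off the work surface, if the arm or the gripper's body presses on something with over 40 N, if the wrist force passes 120 N, or if a joint passes its speed limit or range.

### The arm

A 7-joint arm with a two-finger parallel gripper is mounted at the origin on a cart in front of the work surface, level with it; the furniture and walls round the work are solid. World frame = base frame: x ahead of the robot, y to its left, z up, the work surface at z = 0. Lengths are in mm, angles in rad, forces in N, time in s.
With the tool pointing down it reaches from about 425 to 1025 mm from the base axis. Payload 9.4 kg.
Tool frame: the origin (TCP) lies between the finger pads; the fingertips stand 25 mm ahead of it and the grasp point (between the pads) lies 6 mm ahead of it; z points along the fingers, y is the line along which they close (so a half turn about z gives the same grasp; the last joint's range is limited). The gripper opens to 85 mm and grips with 20 to 120 N. Pads are 22 mm wide; open, the fingers measure 114 mm over their backs; the gripper's body (76 mm by 85 mm) begins 54 mm behind the grasp point. The pads swing forward as they close: fully open they stand 13 mm farther back than shut.
Start: joints at [1.16, 0.599, -0.003, 1.599, 0.002, 0.943, -0.08], TCP at [237.528, -684.985, 256.275] pointing down, gripper open.
Joint ranges: [-2.57, 2.57], [-0.35, 1.97], [-1.29, 1.29], [0.11, 2.56], [-1.05, 4.19], [0.11, 1.86], [-2.63, 2.63]. Speed limits (rad/s): [2.22, 2.22, 3.01, 3.01, 3.14, 3.14, 3.14].

### API

Orientations are given as a rotation vector (axis times angle).
In Python, from plant import robot, viewer, workorder gives the robot as it stands.
- The arm moves only by the tool play_rows, never from a script. Its argument "commands" is a list of rows, each a list of 2 entries, a list of its own where there are three numbers: the shift along the tool's x, y, z in units of 3 cm (1.0 is 3 cm), then the turn, a rotation vector about the tool's x, y, z in units of 30 degrees (1.0 is 30 degrees). A call has exactly 8 rows; each row shifts and turns the commanded pose from where the row before left it, along the tool's axes as they then stand; what a row does not reach is not made up. A row lasts 1/10 s, in which the tool goes at most 50 mm and 8.59 degrees, less where a joint would pass 70% of its speed; a pose out of reach is approached as far as the arm can. A call with a number of a shift or a turn outside -1 to 1 is refused whole. A call with a gripper value outside its range is refused whole. "hand" is the opening, from -1 (shut) to 1 (fully open), set as the call begins (left out, the last holds). The fingers move at their own pace and stop on an object; the grip force is fixed at half the most. Time passes only in rows, so rows that do not move let the fingers close, or fill a call up. It gives the time, the measured TCP pose, the force, the opening and the grip force at its end, in the units of the state.
- robot.state(): the state, without advancing time (a new reading comes with each control period).
- viewer.get_image(name): name is "scene" or "top" or "wrist"; returns a dict with "image" (420x560x3 uint8, red, green, blue), "mtx" (3x3 intrinsics, pixels), "k1" (the pictures are not rectified: a ray, as slopes to the right and down, at radius r is drawn at 1 + k1 r^2 times it, then the intrinsics apply), "world_from_camera" (4x4, takes a point from camera to world coordinates). Camera axes: x right, y down, z forward; pixel columns grow to the right and rows downward; lengths in mm; the calibration is good to about 2 mm. A picture is of the moment at which its call begins. There is no depth.
- workorder.close_job(): hands the job in; it is judged then, once.
The state is a dict: "time_s": time; "joint_pos": joint angles; "joint_vel": joint speeds; "tau": joint torques, N m; "eef_pos": TCP position; "tcp_rot": TCP orientation; "wrist_force": force on the tool from outside, world axes, zero at the start; "torque": the same for the moment, N m; "width": opening from 0.0 (shut) to 1.0 (fully open); "grasp_force": force on a finger pad.
Only numpy, scipy, OpenCV 4.12 (cv2) and the standard library are available. Lean on these libraries where they do the work, as an engineer would, in place of code of your own. Each camera call takes 0.05 s, during which the arm holds its last target. There are 200 camera calls.

## Working session

There is one attempt and no reset: what is moved stays moved. The work goes in short steps, Python scripts to look and compute and a tool call to move; the robot and the scene stay as the last step left them, time stands still between calls to the robot, and variables do not carry over. Pictures are saved under pics/ and viewed, at most 10 in all, crops included, and the job is handed in when it is done.

Besides the shell and the picture viewer there is one more tool, called after "Request:" in YAML: its name, and indented under it one key for each argument. play_rows: Moves the arm, as the interface text tells. Shifts and turns lie within -1 to 1; 1 stands for 3 cm of shift or 30 degrees of turn. Its arguments: {"type":"object","properties":{"commands":{"type":"array","items":{"type":"array"}},"hand":{"type":"number"}},"required":["commands"]}

```bash
mkdir -p pics
cat > h.py <<'E'
import numpy as np, cv2
from plant import robot, viewer, workorder
def snap(name,fn):
    d=viewer.get_image(name); cv2.imwrite('pics/'+fn,cv2.cvtColor(d['image'],cv2.COLOR_RGB2BGR))
    np.savez('pics/'+fn+'.npz',mtx=d['mtx'],k1=d['k1'],T=d['world_from_camera']); return d
def world(fn,px,z):
    d=np.load('pics/'+fn+'.npz');K=d['mtx'];k=float(d['k1']);T=d['T']
    out=[]
    for (u,v),zz in zip(px,np.broadcast_to(z,len(px))):
        s=cv2.undistortPoints(np.array([[[u,v]]],float),K,np.array([k,0,0,0,0.]))[0,0]
        r=T[:3,:3]@[s[0],s[1],1];o=T[:3,3];out.append(o+r*(zz-o[2])/r[2])
    return np.round(np.array(out),1)
E
python3 - <<'E'
from h import *
snap('top','t0.png');snap('scene','s0.png')
s=robot.state();print(s['time_s'],s['eef_pos'],s['tcp_rot'],s['width'],s['wrist_force'])
for f in('t0','s0'):print(np.load(f'pics/{f}.png.npz')['T'].round(2))
E
```

```text
0.1 [ 237.40500471 -684.62304518  255.47203726] [-3.09656390e+00 -5.21726584e-01  5.63605484e-04] 0.99968472207081 [-0.17423392 -0.04855107  0.27105313]
[[ 1.0000e-02 -1.0000e+00  8.0000e-02  4.9485e+02]
 [-1.0000e+00 -1.0000e-02 -1.0000e-02 -2.2219e+02]
 [ 1.0000e-02 -8.0000e-02 -1.0000e+00  9.1154e+02]
 [ 0.0000e+00  0.0000e+00  0.0000e+00  1.0000e+00]]
[[-8.0000e-01 -3.4000e-01  4.9000e-01  1.3061e+02]
 [-6.0000e-01  4.5000e-01 -6.6000e-01  3.5714e+02]
 [ 0.0000e+00 -8.2000e-01 -5.7000e-01  5.8677e+02]
 [ 0.0000e+00  0.0000e+00  0.0000e+00  1.0000e+00]]
```

View pics/t0.png

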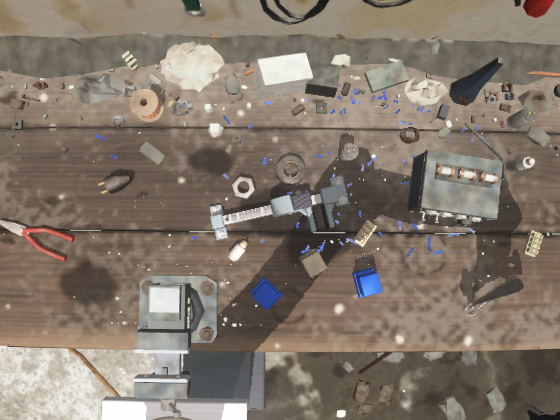

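View pics/s0.png

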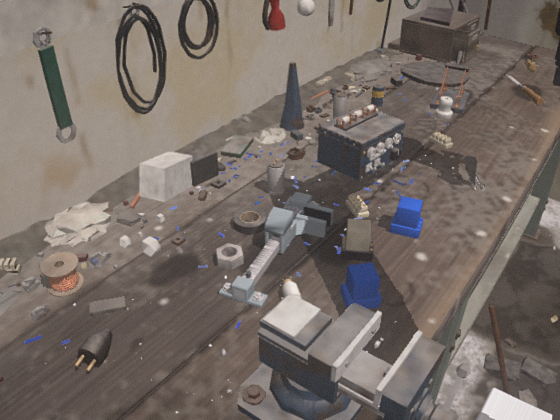

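Run:
```python
from h import *
im=cv2.imread('pics/t0.png');cv2.imwrite('pics/c0.png',cv2.resize(im[130:310,200:400],(800,720),interpolation=cv2.INTER_CUBIC)[:600])
s=cv2.imread('pics/s0.png');cv2.imwrite('pics/c1.png',cv2.resize(s[160:310,210:410],(800,600),interpolation=cv2.INTER_CUBIC))
for f in('t0','s0'):
    d=np.load(f'pics/{f}.png.npz');Ti=np.linalg.inv(d['T'])
    for p in([237,-685,255],[0,0,0.]):
        r=cv2.projectPoints(np.array([p],float),cv2.Rodrigues(Ti[:3,:3])[0],Ti[:3,3],d['mtx'],np.array([float(d['k1']),0,0,0,0]))[0];print(f,p,r.ravel())
```

```text
t0 [237, -685, 255] [559.52520562 404.01787177]
t0 [0, 0, 0.0] [172.67491698 470.8267963 ]
s0 [237, -685, 255] [562.21105824  87.21500578]
s0 [0, 0, 0.0] [552.99014629 523.23319765]
```

View pics/c0.png

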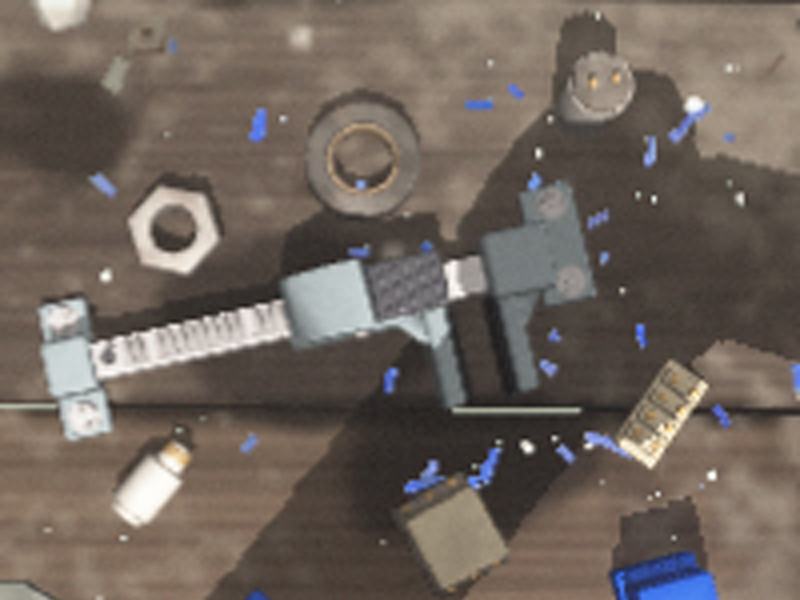

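View pics/c1.png

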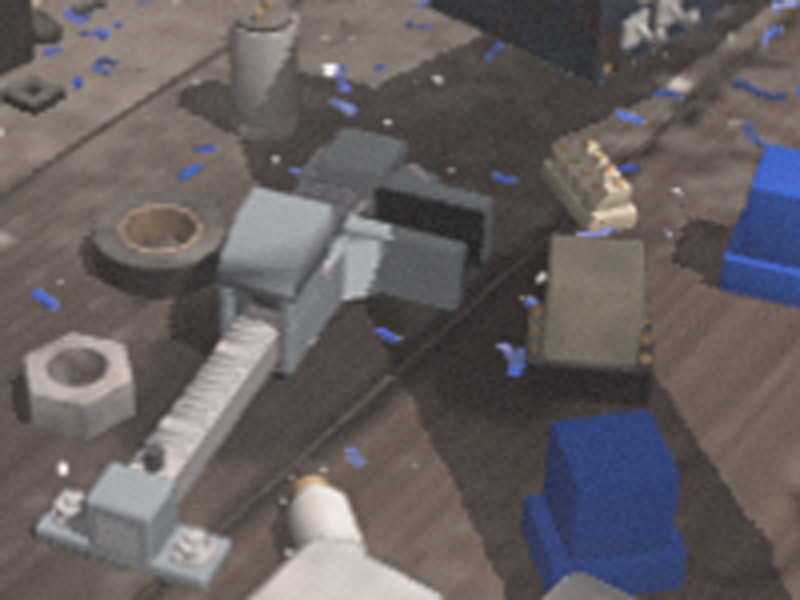

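Run:
```python
from h import *
c=lambda L:[((u+.5)/4-.5+200,(v+.5)/4-.5+130) for u,v in L]
def w(n,L,z): r=world('t0.png',c(L),z);print(n,r.tolist(),r.mean(0).round(1) if len(L)>1 else '');return r
w('pad',[(365,265),(440,255),(447,303),(378,318)],48)
f=w('fixedface',[(512,392),(500,300)],37)
sj=w('slide tip f,b',[(467,402),(442,405)],37)
b=w('barfront',[(98,376),(285,337)],26)
w('barback',[(90,345),(283,303)],26)
d=b[0]-b[1];print('yaw bar',np.degrees(np.arctan2(d[1],d[0])))
d=f[1]-f[0];print('yaw jaw x',np.degrees(np.arctan2(d[1],d[0])))
r=w('relay',[(395,515),(465,475),(508,550),(448,592)],60)
for i in range(4):
  d=r[(i+1)%4]-r[i];print(np.linalg.norm(d).round(1),np.degrees(np.arctan2(d[1],d[0])).round(1))
w('term',[(618,445),(672,360),(708,382),(655,467)],23)
w('fuse',[(130,510),(178,450)],12)
w('tape',[(363,152)],18)
w('cap',[(603,87)],73);w('nut',[(175,228)],21);w('hump',[(283,282),(360,262),(375,330),(298,348)],70)
w('blue2',[(615,575),(690,555)],60)
```

```text
pad [[597.6, -251.6, 48.0], [603.2, -291.2, 48.0], [577.8, -294.9, 48.0], [569.6, -258.6, 48.0]] [ 587.1 -274.1   48. ]
fixedface [[531.6, -330.6, 37.0], [580.7, -324.2, 37.0]] [ 556.2 -327.4   37. ]
slide tip f,b [[526.1, -306.6, 37.0], [524.4, -293.3, 37.0]] [ 525.2 -300.    37. ]
barfront [[538.9, -109.0, 26.0], [560.8, -209.4, 26.0]] [ 549.8 -159.2   26. ]
barback [[555.6, -104.4, 26.0], [579.2, -208.2, 26.0]] [ 567.4 -156.3   26. ]
yaw bar 102.305044455611
yaw jaw x 7.42641922242476
relay [[466.9, -267.4, 60.0], [487.6, -303.4, 60.0], [449.3, -325.7, 60.0], [427.6, -294.8, 60.0]] [ 457.8 -297.8   60. ]
41.5 -60.1
44.3 -149.8
37.8 125.1
47.9 34.9
term [[504.0, -389.7, 23.0], [550.2, -419.5, 23.0], [538.4, -439.1, 23.0], [492.3, -409.8, 23.0]] [ 521.2 -414.5   23. ]
fuse [[466.9, -125.9, 12.0], [499.6, -151.5, 12.0]] [ 483.2 -138.7   12. ]
tape [[663.6, -251.1, 18.0]] 
cap [[688.8, -373.8, 73.0]] 
nut [[620.2, -148.9, 21.0]] 
hump [[585.8, -208.8, 70.0], [596.5, -248.2, 70.0], [561.5, -256.1, 70.0], [551.9, -216.8, 70.0]] [ 573.9 -232.5   70. ]
blue2 [[436.7, -381.0, 60.0], [447.1, -420.0, 60.0]] [ 441.9 -400.5   60. ]
```

Request:
play_rows:
  commands:
    - [[0,0,0],[0,0,0.227]]
    - [[0.95,-0.727,0],[0,0,0]]
    - [[0.95,-0.727,0],[0,0,0]]
    - [[0.95,-0.727,0],[0,0,0]]
    - [[0.95,-0.727,0],[0,0,0]]
    - [[0.95,-0.727,0],[0,0,0]]
    - [[0.95,-0.727,0],[0,0,0]]
    - [[0.95,-0.727,0],[0,0,0]]
  hand: -1

```text
time_s: 0.9
eef_pos: [400.5, -491.9, 256.0]
tcp_rot: [-3.123, -0.337, 0.001]
wrist_force: [0.0, -0.4, -0.3]
width: 0.001
grasp_force: 0.0
```

Request:
play_rows:
  commands:
    - [[0.95,-0.727,0],[0,0,0]]
    - [[0.95,-0.727,0],[0,0,0]]
    - [[0.95,-0.727,0],[0,0,0]]
    - [[0.95,-0.727,0],[0,0,0]]
    - [[0.95,-0.727,0],[0,0,0]]
    - [[0.95,-0.727,0],[0,0,0]]
    - [[0.95,-0.727,0],[0,0,0]]
    - [[0.95,-0.727,0],[0,0,0]]

```text
time_s: 1.7
eef_pos: [586.0, -272.9, 255.9]
tcp_rot: [-3.123, -0.337, 0.001]
wrist_force: [0.7, 0.1, -0.3]
width: 0.005
grasp_force: 0.0
```

Run:
```python
from h import *
snap('wrist','w0.png')
s=robot.state();print(s['time_s'],s['eef_pos'],s['tcp_rot'],s['width'],s['wrist_force'])
print(np.load('pics/w0.png.npz')['T'].round(2))
```

```text
1.75 [ 590.73766346 -266.23001993  255.82290767] [-3.11875325 -0.347762   -0.00418557] -0.0035479702651942157 [4.55579704 4.43545285 0.16437036]
[[ 2.1000e-01 -9.4000e-01 -2.7000e-01  6.5477e+02]
 [-9.8000e-01 -2.0000e-01 -6.0000e-02 -2.5697e+02]
 [ 0.0000e+00  2.8000e-01 -9.6000e-01  3.7307e+02]
 [ 0.0000e+00  0.0000e+00  0.0000e+00  1.0000e+00]]
```

View pics/w0.png

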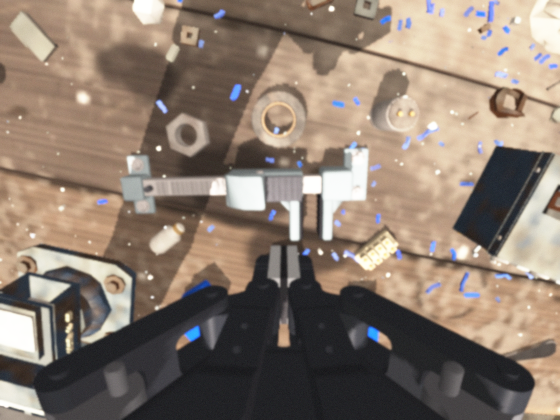

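Request:
play_rows:
  commands:
    - [[0,0,0.8],[0,0,0]]
    - [[0,0,0.8],[0,0,0]]
    - [[0,0,0.8],[0,0,0]]
    - [[0,0,0.8],[0,0,0]]
    - [[0,0,0.8],[0,0,0]]
    - [[0,0,0],[0,0,0]]
    - [[0,0,0],[0,0,0]]
    - [[0,0,0],[0,0,0]]

```text
time_s: 2.55
eef_pos: [586.0, -274.5, 137.5]
tcp_rot: [3.123, 0.337, 0.002]
wrist_force: [0.1, -0.2, -0.2]
width: -0.001
grasp_force: 0.0
```

Run:
```python
from h import *
snap('wrist','w1.png')
s=robot.state();print(s['time_s'],s['eef_pos'],s['tcp_rot'],s['width'],s['wrist_force'])
im=cv2.imread('pics/w1.png');cv2.imwrite('pics/w1c.png',cv2.resize(im[110:310,60:460],None,fx=2,fy=2,interpolation=cv2.INTER_CUBIC))
```

```text
2.6 [ 586.00896912 -274.53113871  137.63907373] [3.12253418e+00 3.36763968e-01 2.67013981e-03] 0.0023886055332194268 [ 0.01084666 -0.13306412 -0.24191255]
```

View pics/w1c.png

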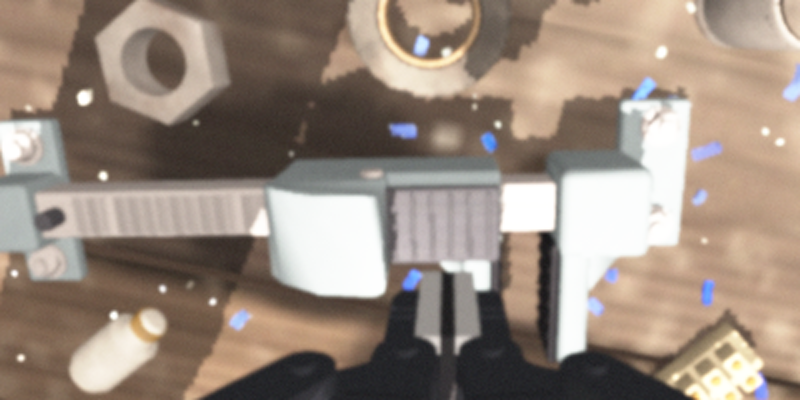

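Run:
```python
from h import *
O=np.array([586,-319.]);a=np.radians(12.3);ex=np.array([np.cos(a),np.sin(a)]);ey=np.array([-ex[1],ex[0]])
def w(n,L,z):
    r=world('w1.png',[(60+(u+.5)/2-.5,110+(v+.5)/2-.5) for u,v in L],z)[:,:2]
    q=r-O;print(n,r.mean(0).round(1),'clamp',np.c_[q@ex,q@ey].round(1).tolist())
w('pad',[(392,190),(498,187),(500,262),(393,262)],48)
w('hump',[(384,190),(386,296),(275,290)],70)
w('barfront z26',[(50,236),(265,235),(503,229)],26)
w('fixed',[(555,165),(560,250),(556,358)],37)
w('tip',[(448,275)],112)
```

```text
pad [ 586.6 -273.2] clamp [[24.2, 64.3], [25.2, 25.6], [-4.2, 24.1], [-4.0, 64.6]]
hump [ 574.9 -241.7] clamp [[30.1, 64.8], [-7.7, 65.2], [-5.6, 103.6]]
barfront z26 [ 560.5 -203.8] clamp [[-1.7, 212.9], [-1.0, 119.8], [1.5, 21.2]]
fixed [ 577.9 -320.5] clamp [[31.0, 3.1], [-3.5, -0.7], [-52.1, -1.6]]
tip [ 594.4 -272.1] clamp [[18.2, 44.0]]
```

Request:
play_rows:
  commands:
    - [[0,0,0.6],[0,0,-0.033]]
    - [[0,0,0.6],[0,0,0]]
    - [[0,0,0.6],[0,0,0]]
    - [[0,0,0.3],[0,0,0]]
    - [[0,0,0.05],[0,0,0]]
    - [[0,0,0.05],[0,0,0]]
    - [[0,0,0],[0,0,0]]
    - [[0,0,0],[0,0,0]]

```text
time_s: 3.4
eef_pos: [585.8, -274.7, 71.2]
tcp_rot: [3.119, 0.363, 0.002]
wrist_force: [-1.4, -2.8, 4.2]
width: 0.0
grasp_force: 1.7
```

Request:
play_rows:
  commands:
    - [[0,0,0.05],[0,0,0]]
    - [[0,0,0.05],[0,0,0]]
    - [[0,0,0],[0,0,0]]
    - [[0,0,0],[0,0,0]]
    - [[0,0,0],[0,0,0]]
    - [[0,0,0],[0,0,0]]
    - [[0,0,0],[0,0,0]]
    - [[0,0,0],[0,0,0]]

```text
time_s: 4.2
eef_pos: [585.8, -274.4, 68.1]
tcp_rot: [3.12, 0.364, 0.001]
wrist_force: [-1.4, -1.5, 10.2]
width: 0.004
grasp_force: 5.2
```

Request:
play_rows:
  commands:
    - [[0,-0.2,0],[0,0,0]]
    - [[0,-0.2,0],[0,0,0]]
    - [[0,-0.2,0],[0,0,0]]
    - [[0,-0.3,0],[0,0,0]]
    - [[0,-0.3,0],[0,0,0]]
    - [[0,-0.3,0],[0,0,0]]
    - [[0,-0.3,0],[0,0,0]]
    - [[0,0,0],[0,0,0]]

```text
time_s: 5.0
eef_pos: [572.9, -220.1, 68.0]
tcp_rot: [-3.119, -0.366, -0.0]
wrist_force: [-1.9, 0.9, 11.5]
width: -0.005
grasp_force: 5.6
```

Request:
play_rows:
  commands:
    - [[0,-0.2,0],[0,0,0]]
    - [[0,-0.2,0],[0,0,0]]
    - [[0,-0.2,0],[0,0,0]]
    - [[0,-0.2,0],[0,0,0]]
    - [[0,-0.15,0],[0,0,0]]
    - [[0,-0.1,0],[0,0,0]]
    - [[0,-0.1,0],[0,0,0]]
    - [[0,0,0],[0,0,0]]

```text
time_s: 5.8
eef_pos: [565.3, -188.1, 68.0]
tcp_rot: [3.12, 0.364, 0.001]
wrist_force: [-1.3, -0.9, 11.0]
width: -0.003
grasp_force: 5.5
```

Run:
```python
from h import *
snap('top','t1.png')
s=robot.state();print(s['time_s'],s['eef_pos'],s['wrist_force'])
im=cv2.imread('pics/t1.png');cv2.imwrite('pics/t1c.png',cv2.resize(im[160:290,200:400],None,fx=4,fy=4,interpolation=cv2.INTER_CUBIC))
```

```text
5.85 [ 565.26446549 -188.08328436   67.9919381 ] [-1.57818177 -2.03653278 11.84950504]
```

View pics/t1c.png

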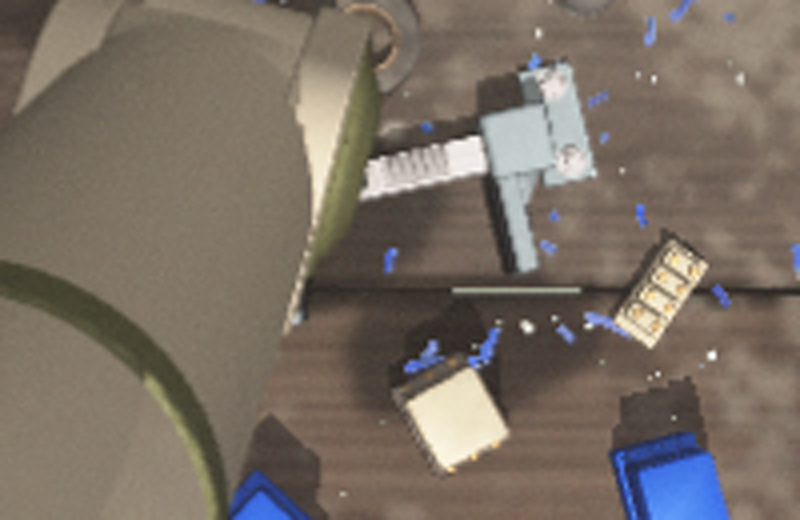

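Request:
play_rows:
  commands:
    - [[0,-0.1,0],[0,0,0]]
    - [[0,-0.1,0],[0,0,0]]
    - [[0,-0.1,0],[0,0,0]]
    - [[0,-0.1,0],[0,0,0]]
    - [[0,0,0],[0,0,0]]
    - [[0,0,0],[0,0,0]]
    - [[0,0,0],[0,0,0]]
    - [[0,0,0],[0,0,0]]

```text
time_s: 6.65
eef_pos: [564.8, -180.4, 69.3]
tcp_rot: [3.116, 0.358, 0.01]
wrist_force: [1.7, -13.0, 17.8]
width: -0.002
grasp_force: 9.5
```

Request:
play_rows:
  commands:
    - [[0,0.1,0],[0,0,0]]
    - [[0,0,-0.7],[0,0,0]]
    - [[0,0,-0.7],[0,0,0]]
    - [[0,0,-0.7],[0,0,0]]
    - [[-0.91,0.41,0],[0,0,0]]
    - [[-0.91,0.41,0],[0,0,0]]
    - [[-0.91,0.41,0],[0,0,0]]
    - [[-0.91,0.41,0],[0,0,0]]

```text
time_s: 7.45
eef_pos: [467.1, -252.0, 130.1]
tcp_rot: [-3.119, -0.366, 0.0]
wrist_force: [-0.3, -1.0, -0.2]
width: 0.002
grasp_force: 0.0
```

Request:
play_rows:
  commands:
    - [[-0.91,0.41,0],[0,0,0]]
    - [[-0.91,0.41,0],[0,0,0]]
    - [[-0.91,0.41,0],[0,0,0]]
    - [[0,0,0],[0,0,0]]
    - [[0,0,0],[0,0,0]]
    - [[0,0,0],[0,0,0]]
    - [[0,0,0],[0,0,0]]
    - [[0,0,0],[0,0,0]]
  hand: -0.53

```text
time_s: 8.25
eef_pos: [397.6, -306.3, 130.2]
tcp_rot: [-3.12, -0.366, -0.0]
wrist_force: [0.4, 0.3, 0.4]
width: 0.23
grasp_force: 0.0
```

Run:
```python
from h import *
snap('scene','s1.png');snap('wrist','w2.png')
s=robot.state();print(s['time_s'],s['eef_pos'],s['width'])
a=cv2.imread('pics/s1.png')[140:330,180:440];b=cv2.imread('pics/w2.png')
a=cv2.resize(a,(400,292),interpolation=cv2.INTER_CUBIC);b=cv2.resize(b,(400,300))
cv2.imwrite('pics/m1.png',np.hstack([a,b[:292]]))
```

```text
8.35 [ 397.2793792  -306.57509799  130.20512523] 0.2371323049035907
```

View pics/m1.png

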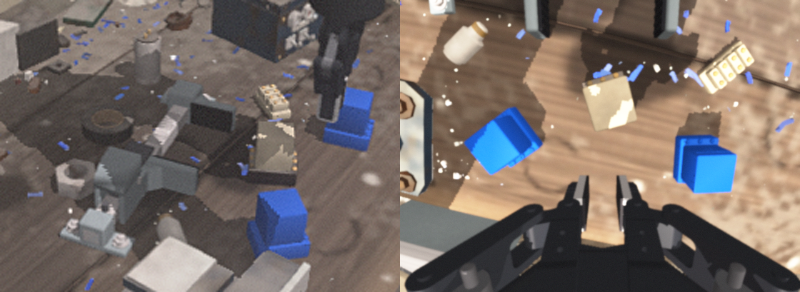

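Request:
play_rows:
  commands:
    - [[0,0.14,0.65],[0,0,0]]
    - [[0,0,0.65],[0,0,0]]
    - [[0,0,0.65],[0,0,0]]
    - [[0,0,0.65],[0,0,0]]
    - [[0,0,0.65],[0,0,0]]
    - [[0,0,0],[0,0,0]]
    - [[0,0,0],[0,0,0]]
    - [[0.3,0,0],[0,0,0]]

```text
time_s: 9.15
eef_pos: [405.9, -309.4, 33.6]
tcp_rot: [3.12, 0.362, -0.001]
wrist_force: [1.1, 1.2, -0.1]
width: 0.232
grasp_force: 0.0
```

Request:
play_rows:
  commands:
    - [[0.15,0,0],[0,0,0]]
    - [[0.15,0,0],[0,0,0]]
    - [[0.15,0,0],[0,0,0]]
    - [[0.15,0,0],[0,0,0]]
    - [[0.15,0,0],[0,0,0]]
    - [[0.15,0,0],[0,0,0]]
    - [[0.15,0,0],[0,0,0]]
    - [[0.15,0,0],[0,0,0]]

```text
time_s: 9.95
eef_pos: [441.9, -300.8, 32.7]
tcp_rot: [3.12, 0.364, -0.0]
wrist_force: [-1.0, -0.4, -0.1]
width: 0.236
grasp_force: 0.5
```

Request:
play_rows:
  commands:
    - [[0.15,0,0],[0,0,0]]
    - [[0.15,0,0],[0,0,0]]
    - [[0.15,0,0],[0,0,0]]
    - [[0.15,0,0],[0,0,0]]
    - [[0.15,0,0],[0,0,0]]
    - [[0.15,0,0],[0,0,0]]
    - [[0,0,0],[0,0,0]]
    - [[0,0,0],[0,0,0]]

```text
time_s: 10.75
eef_pos: [468.0, -294.5, 32.8]
tcp_rot: [3.12, 0.364, 0.0]
wrist_force: [0.3, 0.2, 0.1]
width: 0.24
grasp_force: 0.0
```

Run:
```python
from h import *
snap('wrist','w3.png');snap('scene','s3.png')
s=robot.state();print(s['time_s'],s['eef_pos'],s['wrist_force'])
a=cv2.imread('pics/s3.png')[140:330,180:440];b=cv2.imread('pics/w3.png')
a=cv2.resize(a,(400,292),interpolation=cv2.INTER_CUBIC);b=cv2.resize(b,(400,300))
cv2.imwrite('pics/m3.png',np.hstack([a,b[:292]]))
```

```text
10.85 [ 467.73271265 -294.63231618   32.77967519] [ 0.21702943  0.17351311 -0.01963888]
```

View pics/m3.png

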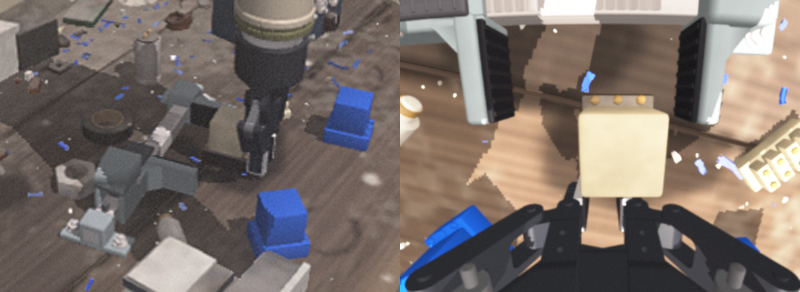

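Request:
play_rows:
  commands:
    - [[0.15,0,0],[0,0,0]]
    - [[0.15,0,0],[0,0,0]]
    - [[0.15,0,0],[0,0,0]]
    - [[0.15,0,0],[0,0,0]]
    - [[0.15,0,0],[0,0,0]]
    - [[0.15,0,0],[0,0,0]]
    - [[0.15,0,0],[0,0,0]]
    - [[0,0,0],[0,0,0]]

```text
time_s: 11.65
eef_pos: [499.5, -287.0, 32.8]
tcp_rot: [3.12, 0.365, 0.001]
wrist_force: [-1.2, 0.3, -0.2]
width: 0.235
grasp_force: 0.0
```

Request:
play_rows:
  commands:
    - [[0.1,0,0],[0,0,0]]
    - [[0.07,0,0],[0,0,0]]
    - [[0.07,0,0],[0,0,0]]
    - [[0.05,0,0],[0,0,0]]
    - [[0.05,0,0],[0,0,0]]
    - [[0,0,0],[0,0,0]]
    - [[0,0,0],[0,0,0]]
    - [[0,0,0],[0,0,0]]

```text
time_s: 12.45
eef_pos: [508.5, -285.0, 32.8]
tcp_rot: [3.12, 0.364, 0.0]
wrist_force: [-0.9, -0.3, 0.6]
width: 0.232
grasp_force: 0.0
```

Request:
play_rows:
  commands:
    - [[0.05,0,0],[0,0,0]]
    - [[0.05,0,0],[0,0,0]]
    - [[0.05,0,0],[0,0,0]]
    - [[0,0,0],[0,0,0]]
    - [[0,0,0],[0,0,0]]
    - [[0,0,0],[0,0,0]]
    - [[0,0,0],[0,0,0]]
    - [[0,0,0],[0,0,0]]

```text
time_s: 13.25
eef_pos: [510.4, -284.5, 32.7]
tcp_rot: [-3.12, -0.361, 0.006]
wrist_force: [-7.6, -3.1, 3.9]
width: 0.233
grasp_force: 3.7
```

Run:
```python
from h import *
snap('wrist','w4.png');s=robot.state();print(s['time_s'],s['eef_pos'],s['wrist_force'])
```

```text
13.3 [ 510.39429776 -284.5095476    32.69980624] [-6.51078522 -2.61180133  4.88216345]
```

View pics/w4.png

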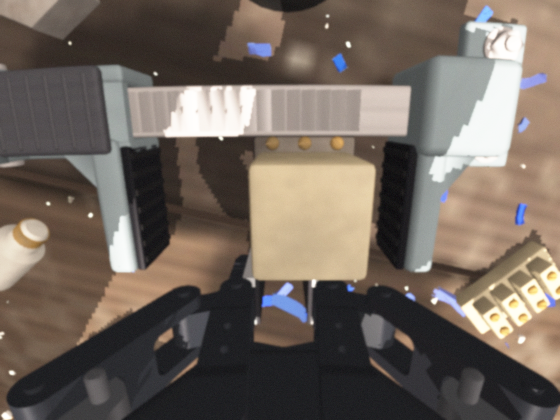

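Request:
play_rows:
  commands:
    - [[-0.67,0,0],[0,0,0]]
    - [[0,0,-1],[0,0,0]]
    - [[0,0,-1],[0,0,0]]
    - [[0,0,-1],[0,0,0]]
    - [[0.38,-0.8,0],[0,0,0]]
    - [[0.38,-0.8,0],[0,0,0]]
    - [[0.38,-0.8,0],[0,0,0]]
    - [[0.38,-0.8,0],[0,0,0]]

```text
time_s: 14.1
eef_pos: [516.0, -183.6, 123.0]
tcp_rot: [3.12, 0.364, 0.001]
wrist_force: [-0.2, -0.7, 0.2]
width: 0.229
grasp_force: 0.0
```

Request:
play_rows:
  commands:
    - [[0,0,0],[0,0,0]]
    - [[0,0,0],[0,0,0]]
    - [[0,0,0],[0,0,0]]
    - [[0,0,0],[0,0,0]]
    - [[0,0,0],[0,0,0]]
    - [[0,0,0],[0,0,0]]
    - [[0,0,0],[0,0,0]]
    - [[0,0,0],[0,0,0]]
  hand: -1

```text
time_s: 14.9
eef_pos: [515.5, -184.8, 122.7]
tcp_rot: [-3.12, -0.364, 0.0]
wrist_force: [-0.9, 0.0, -1.0]
width: -0.001
grasp_force: 0.0
```

Run:
```python
from h import *
snap('wrist','w5.png');s=robot.state();print(s['time_s'],s['eef_pos'],s['tcp_rot'],s['wrist_force'],s['width'])
```

```text
14.95 [ 515.47675447 -184.75127637  122.74213353] [-3.12045589e+00 -3.63735326e-01  1.25285992e-04] [ 0.1607201  -0.08400093  0.86092843] -0.003111511504956354
```

View pics/w5.png

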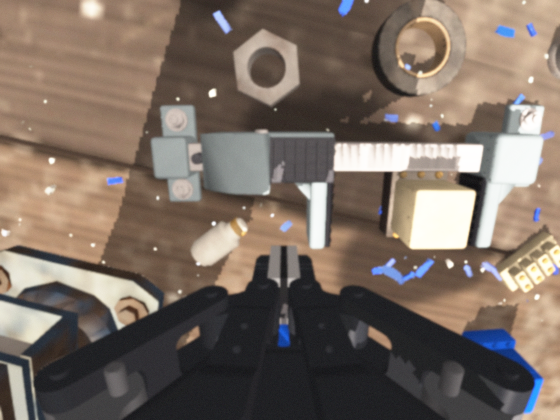

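Picture w5 shows the jaw arm's tip at about (308–330, 247), the fuse at (195–247, 220–265) and the relay at (390–475, 170–248), square in the open clamp. By my count that was the 11th picture, one over the allowance of 10, so I won't view any more. From here I go by force and position readings.

Run:
```python
from h import *
O=np.array([586,-319.]);a=np.radians(13.3);ex=np.array([np.cos(a),np.sin(a)]);ey=np.array([-ex[1],ex[0]])
def c(r): q=r-O;return np.c_[q@ex,q@ey].round(1).tolist()
print('jaw back/face tip',c(world('w5.png',[(308,247),(330,246)],37)[:,:2]))
print('fuse',c(world('w5.png',[(245,222),(247,235),(200,262)],12)[:,:2]))
print('relay top',c(world('w5.png',[(402,182),(472,180),(472,248),(402,248)],60)[:,:2]))
print('tcp',c(np.array([[515.5,-184.8]])))
```

```text
jaw back/face tip [[-54.9, 129.2], [-54.1, 112.7]]
fuse [[-43.5, 179.0], [-54.9, 177.8], [-79.6, 219.1]]
relay top [[-1.1, 73.0], [0.4, 27.2], [-46.6, 18.7], [-46.1, 68.0]]
tcp [[-37.7, 146.8]]
```

Request:
play_rows:
  commands:
    - [[0,0,0.6],[0,0,0]]
    - [[0,0,0.6],[0,0,0]]
    - [[0,0,0.6],[0,0,0]]
    - [[0,0,0.6],[0,0,0]]
    - [[0,0,0.5],[0,0,0]]
    - [[0,0,0],[0,0,0]]
    - [[0,0,0],[0,0,0]]
    - [[0,0,0],[0,0,0]]

```text
time_s: 15.75
eef_pos: [515.9, -184.8, 36.5]
tcp_rot: [3.12, 0.364, 0.001]
wrist_force: [-0.2, -0.6, 0.2]
width: -0.001
grasp_force: 0.0
```

Request:
play_rows:
  commands:
    - [[0,0.15,0],[0,0,0]]
    - [[0,0.15,0],[0,0,0]]
    - [[0,0.15,0],[0,0,0]]
    - [[0,0.15,0],[0,0,0]]
    - [[0,0.15,0],[0,0,0]]
    - [[0,0.15,0],[0,0,0]]
    - [[0,0.15,0],[0,0,0]]
    - [[0,0,0],[0,0,0]]

```text
time_s: 16.55
eef_pos: [523.0, -216.4, 35.7]
tcp_rot: [3.12, 0.362, 0.001]
wrist_force: [-0.8, -0.1, -1.0]
width: 0.001
grasp_force: 0.0
```

Request:
play_rows:
  commands:
    - [[0,0.12,0],[0,0,0]]
    - [[0,0.12,0],[0,0,0]]
    - [[0,0.12,0],[0,0,0]]
    - [[0,0.12,0],[0,0,0]]
    - [[0,0.12,0],[0,0,0]]
    - [[0,0.12,0],[0,0,0]]
    - [[0,0.12,0],[0,0,0]]
    - [[0,0,0],[0,0,0]]

```text
time_s: 17.35
eef_pos: [528.2, -239.6, 35.8]
tcp_rot: [-3.12, -0.364, 0.001]
wrist_force: [-1.8, 5.5, 3.5]
width: -0.001
grasp_force: 0.9
```

Request:
play_rows:
  commands:
    - [[0,0.07,0],[0,0,0]]
    - [[0,0.07,0],[0,0,0]]
    - [[0,0.07,0],[0,0,0]]
    - [[0,0.05,0],[0,0,0]]
    - [[0,0.05,0],[0,0,0]]
    - [[0,0.05,0],[0,0,0]]
    - [[0,0,0],[0,0,0]]
    - [[0,0,0],[0,0,0]]

```text
time_s: 18.15
eef_pos: [530.6, -249.7, 35.9]
tcp_rot: [-3.119, -0.365, 0.002]
wrist_force: [-1.5, 6.3, 3.6]
width: 0.0
grasp_force: 1.3
```

Request:
play_rows:
  commands:
    - [[0,0.05,0],[0,0,0]]
    - [[0,0.05,0],[0,0,0]]
    - [[0,0.05,0],[0,0,0]]
    - [[0,0.05,0],[0,0,0]]
    - [[0,0,0],[0,0,0]]
    - [[0,0,0],[0,0,0]]
    - [[0,0,0],[0,0,0]]
    - [[0,0,0],[0,0,0]]

```text
time_s: 18.95
eef_pos: [531.4, -253.2, 35.9]
tcp_rot: [-3.116, -0.367, 0.004]
wrist_force: [-3.8, 14.8, 8.5]
width: -0.002
grasp_force: 2.5
```

Request:
play_rows:
  commands:
    - [[0,0.05,0],[0,0,0]]
    - [[0,0.05,0],[0,0,0]]
    - [[0,0,0],[0,0,0]]
    - [[0,0,0],[0,0,0]]
    - [[0,0,0],[0,0,0]]
    - [[0,0,0],[0,0,0]]
    - [[0,0,0],[0,0,0]]
    - [[0,0,0],[0,0,0]]

```text
time_s: 19.75
eef_pos: [531.4, -253.4, 35.9]
tcp_rot: [-3.112, -0.37, 0.007]
wrist_force: [-6.3, 22.9, 13.8]
width: 0.0
grasp_force: 4.2
```

Request:
play_rows:
  commands:
    - [[0,-0.25,0],[0,0,0]]
    - [[0,-0.25,0],[0,0,0]]
    - [[0,-0.2,0],[0,0,0]]
    - [[0,0,-0.9],[0,0,0]]
    - [[0,0,-0.9],[0,0,0]]
    - [[0,0,-0.9],[0,0,0]]
    - [[-0.9,0,-0.9],[0,0,0]]
    - [[0,0,0],[0,0,0]]

```text
time_s: 20.55
eef_pos: [500.1, -247.0, 146.7]
tcp_rot: [3.118, 0.359, 0.003]
wrist_force: [0.6, -0.6, 0.9]
width: 0.0
grasp_force: 0.0
```

Run:
```python
from h import *
d=snap('wrist','w6.png');s=robot.state();print(s['time_s'],s['eef_pos'])
O=np.array([586,-319.]);a=np.radians(13.3);ex=np.array([np.cos(a),np.sin(a)]);ey=np.array([-ex[1],ex[0]])
for fn in('w5.png','w6.png'):
    hsv=cv2.cvtColor(cv2.imread('pics/'+fn),cv2.COLOR_BGR2HSV)
    m=cv2.inRange(hsv,(18,40,110),(35,140,255));m=cv2.morphologyEx(m,cv2.MORPH_OPEN,np.ones((7,7)))
    n,l,st,ce=cv2.connectedComponentsWithStats(m)
    for i in range(1,n):
        if st[i,4]>900:
            c=cv2.findContours((l==i).astype('uint8'),0,2)[0][0]
            w=world(fn,c[:,0].astype(float),60)[:,:2]-O
            q=np.c_[w@ex,w@ey].astype('float32');print(fn,st[i],cv2.minAreaRect(q))
```

```text
20.6 [ 501.36787529 -246.30420655  145.3850864 ]
```

Run:
```python
from h import *
O=np.array([586,-319.]);a=np.radians(13.3);ex=np.array([np.cos(a),np.sin(a)]);ey=np.array([-ex[1],ex[0]])
im5=cv2.cvtColor(cv2.imread('pics/w5.png'),cv2.COLOR_BGR2HSV);ref=np.median(im5[205:235,415:460].reshape(-1,3),0);print(ref)
for fn in('w5.png','w6.png'):
    h=cv2.medianBlur(cv2.cvtColor(cv2.imread('pics/'+fn),cv2.COLOR_BGR2HSV),5)
    m=cv2.inRange(h,np.array([ref[0]-6,ref[1]-35,90]),np.array([ref[0]+8,ref[1]+50,255]));m=cv2.morphologyEx(m,cv2.MORPH_OPEN,np.ones((5,5)))
    n,l,st,ce=cv2.connectedComponentsWithStats(m)
    for i in range(1,n):
        if st[i,4]>900:
            c=cv2.findContours((l==i).astype('uint8'),0,2)[0][0]
            w=world(fn,c[:,0].astype(float),60)[:,:2]-O
            q=np.c_[w@ex,w@ey].astype('float32');print(fn,st[i],cv2.minAreaRect(q))
```

```text
[ 27.  10. 255.]
w5.png [ 410  190   65   59 3342] ((-26.320528030395508, 43.23960494995117), (40.30000686645508, 39.92927551269531), 89.38037872314453)
w5.png [   2  253  157   59 3515] ((-74.36782836914062, 294.385498046875), (116.49620056152344, 37.54287338256836), 83.76858520507812)
w5.png [   0  301   59   42 1568] ((-111.94341278076172, 345.36785888671875), (50.60283660888672, 34.65848159790039), 76.8768310546875)
w6.png [ 346  141   61   58 3178] ((-26.52564239501953, 25.495262145996094), (40.822608947753906, 40.47687911987305), 89.50426483154297)
w6.png [ 433  204   61   47 1032] ((-71.48540496826172, -47.273738861083984), (23.123958587646484, 47.290340423583984), 31.89689826965332)
w6.png [   0  221  107   57 2143] ((-84.42637634277344, 271.137939453125), (89.21405792236328, 28.17569351196289), 70.74929809570312)
w6.png [  33  289   71   66 1434] ((-159.92276000976562, 272.7936096191406), (27.048357009887695, 99.96121215820312), 42.49342727661133)
```

```bash
python3 -c "
from h import *
print(workorder.close_job())"
```

```text
the job is handed in; nothing more can be done
None
```

The job is handed in at about 21 s with the verdict not shown: the jaw went back to the end stop, and the relay now stands against the bar, square within about 1°, with the sliding jaw hard up against it (no give at 23 N). I viewed 11 pictures, one over the limit of 10.

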